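# Close the junction boxes on the site-office desk

### The job

Switch the red main switch fully off, then close the desk's junction boxes: each loose cover plate goes onto the box of its own colour, seated flat on the rim with both pins through its holes (in the tray there is no room beside a plate for fingers, so slide it out part way over the tray's open front edge, at the far side of the desk, and pick it up there). When every plate that is there is seated and let go, switch the main switch fully on again; leave the other things on the desk where they are.

Things in the scene. Friction and masses are not known exactly. Their poses are not given: they have to be found in the camera images.
- cover_orange: loose flat orange aluminium cover plate, 170 x 60 x 3 mm, 90 g (may be absent). Origin at its very centre, mid-thickness; x along its length, z normal to it. Two 16 mm square holes on its long centre line, 65 mm either side of the centre; alike end for end and on both faces. It lies flat in a lane of the tray; slid out 36 mm or so over the tray's front edge it can be gripped across its 60 mm width, fingertips below it.
- cover_blue: loose flat blue aluminium cover plate, 170 x 60 x 3 mm, 90 g (may be absent). Origin at its very centre, mid-thickness; x along its length, z normal to it. Two 16 mm square holes on its long centre line, 65 mm either side of the centre; alike end for end and on both faces. It lies flat in a lane of the tray; slid out 36 mm or so over the tray's front edge it can be gripped across its 60 mm width, fingertips below it.
- cover_green: loose flat green aluminium cover plate, 170 x 60 x 3 mm, 90 g (may be absent). Origin at its very centre, mid-thickness; x along its length, z normal to it. Two 16 mm square holes on its long centre line, 65 mm either side of the centre; alike end for end and on both faces. It lies flat in a lane of the tray; slid out 36 mm or so over the tray's front edge it can be gripped across its 60 mm width, fingertips below it.
- box_orange: orange open junction box fixed to the desk, 156 x 48 x 40 mm high; origin at the centre of its underside, x along its length. Two upright steel pins, 8 mm thick, stand on its long centre line 65 mm either side of the centre, their tips 12 mm above the rim. A seated plate lies on the rim and juts out 6 mm at each long side and 7 mm at each end.
- seat_orange (a point): where the centre of the orange plate lies when it is seated on the orange box: 41.5 mm above the box's underside, x along the box.
- box_blue: blue open junction box fixed to the desk, 156 x 48 x 40 mm high; origin at the centre of its underside, x along its length. Two upright steel pins, 8 mm thick, stand on its long centre line 65 mm either side of the centre, their tips 12 mm above the rim. A seated plate lies on the rim and juts out 6 mm at each long side and 7 mm at each end.
- seat_blue (a point): where the centre of the blue plate lies when it is seated on the blue box: 41.5 mm above the box's underside, x along the box.
- box_green: green open junction box fixed to the desk, 156 x 48 x 40 mm high; origin at the centre of its underside, x along its length. Two upright steel pins, 8 mm thick, stand on its long centre line 65 mm either side of the centre, their tips 12 mm above the rim. A seated plate lies on the rim and juts out 6 mm at each long side and 7 mm at each end.
- seat_green (a point): where the centre of the green plate lies when it is seated on the green box: 41.5 mm above the box's underside, x along the box.
- switch_base: grey base block of the main switch, fixed to the desk, 70 x 50 x 25 mm high, origin at the centre of its underside; the lever swings in its x-z plane, about an axis along its y, 22 mm above the underside.
- switch (a joint): angle of the red-knobbed main switch lever, 0 to 1.0 rad: 0 = OFF, leaning 0.5 rad from upright to the -x of its base (towards the robot); 1.0 = ON, leaning 0.5 rad to +x (away from the robot). It stays where it is left and moves with under 2 N at the knob.
- switch_tip (a point): centre of the red ball (26 mm diameter) at the end of the lever, 80 mm from its axis.
- tray: shallow tray fixed to the desk, grey floor, wooden ribs, 270 x 300 mm, origin at the centre of its underside, y across its lanes. Floor 4 mm thick; four ribs along x, tops 14 mm above the desk, leave three 72 mm wide lanes centred at y = -100, 0 and +100 mm. A 10 mm wide wall closes the lanes' end nearest the robot; the end away from it is open. In its lane a plate has no room beside it for fingers.
- tray_front (a point): middle of the tray's open front edge, at the upper face of its floor, on the side away from the robot; the edge runs along y. It stands 3 to 15 mm beyond the desk's own far edge, with open air in front and below (the desk top, 40 mm thick, lies at height 0).
- glasses_case: brown glasses case, 165 x 62 x 40 mm; a bystander to be left alone; origin at the centre of its underside
- calculator: white calculator, 70 x 140 x 16 mm; a bystander to be left alone; origin at the centre of its underside
- marker_pack: flat pack of marker pens, 60 x 140 x 18 mm; a bystander to be left alone; origin at the centre of its underside
- mug: white mug, 80 mm across, 92 mm high, handle at its +y; a bystander to be left alone; origin at the centre of its underside
- stapler: red and black stapler, 130 x 34 x 50 mm; a bystander to be left alone; origin at the centre of its underside
- phone: black phone, 150 x 74 x 10 mm; a bystander to be left alone; origin at the centre of its underside
- adapter: black power adapter, 110 x 50 x 30 mm; a bystander to be left alone; origin at the centre of its underside

How it is judged:
On the way, in this order (a step that is already met when the one before it is completed fails the run):
1. the main switch is fully off (value of joint switch below 0.15 rad), for 0.2 s.
2. with the switch off, every cover plate present is seated on the box of its colour and let go (horizontal distance between cover_orange and seat_orange below 0.007 m and z of cover_orange in the frame of seat_orange between -0.003 and 0.003 m and angle between the z axis of cover_orange and the z axis of seat_orange, either way round below 0.05 rad and angle between the x axis of cover_orange and the x axis of seat_orange, either way round below 0.1 rad and horizontal distance between cover_blue and seat_blue below 0.007 m and z of cover_blue in the frame of seat_blue between -0.003 and 0.003 m and angle between the z axis of cover_blue and the z axis of seat_blue, either way round below 0.05 rad and angle between the x axis of cover_blue and the x axis of seat_blue, either way round below 0.1 rad and horizontal distance between cover_green and seat_green below 0.007 m and z of cover_green in the frame of seat_green between -0.003 and 0.003 m and angle between the z axis of cover_green and the z axis of seat_green, either way round below 0.05 rad and angle between the x axis of cover_green and the x axis of seat_green, either way round below 0.1 rad and linear speed of each of cover_orange, cover_blue, cover_green below 0.02 m/s and contact force between the fingers and cover_orange below 0.1 N and contact force between the fingers and cover_blue below 0.1 N and contact force between the fingers and cover_green below 0.1 N and value of joint switch below 0.15 rad), for 0.3 s.
3. the main switch is fully on again (value of joint switch above 0.85 rad), for 0.2 s.
At the end, for the whole second after the job is handed in: Every plate present lies on the box of its colour: centre within 7 mm (horizontally) and 3 mm (in height) of the seat, level with the rim within 0.05 rad and in line with the box within 0.1 rad, at rest; the switch is on (above 0.85 rad) (horizontal distance between cover_orange and seat_orange below 0.007 m and z of cover_orange in the frame of seat_orange between -0.003 and 0.003 m and angle between the z axis of cover_orange and the z axis of seat_orange, either way round below 0.05 rad and angle between the x axis of cover_orange and the x axis of seat_orange, either way round below 0.1 rad and horizontal distance between cover_blue and seat_blue below 0.007 m and z of cover_blue in the frame of seat_blue between -0.003 and 0.003 m and angle between the z axis of cover_blue and the z axis of seat_blue, either way round below 0.05 rad and angle between the x axis of cover_blue and the x axis of seat_blue, either way round below 0.1 rad and horizontal distance between cover_green and seat_green below 0.007 m and z of cover_green in the frame of seat_green between -0.003 and 0.003 m and angle between the z axis of cover_green and the z axis of seat_green, either way round below 0.05 rad and angle between the x axis of cover_green and the x axis of seat_green, either way round below 0.1 rad and linear speed of each of cover_orange, cover_blue, cover_green below 0.02 m/s and value of joint switch above 0.85 rad); the robot touches nothing.
It fails at once if a bystander is moved by more than 40 mm (distance of any of glasses_case, calculator, marker_pack, mug, stapler, phone, adapter from where it was at the start of the episode above 0.04 m).
Of cover_orange, cover_blue, cover_green only 2 to 3 are there at a start; the rules pass over those that are not, and their reading is None.
At some moment in a run one of cover_orange, cover_blue, cover_green may be knocked a few centimetres aside while the robot is not near it.
It also fails if it takes over 210 s, if anything falls off the work surface, if the arm or the gripper's body presses on something with over 40 N, if the wrist force passes 120 N, or if a joint passes its speed limit or range.

### The arm

A 7-joint arm with a two-finger parallel gripper is mounted at the origin on the work surface. World frame = base frame: x ahead of the robot, y to its left, z up, the work surface at z = 0. Lengths are in m, angles in rad, forces in N, time in s.
With the tool pointing down it reaches from about 0.4 to 0.9 m from the base axis. Payload 5.5 kg.
Tool frame: the origin (TCP) lies midway between the tips of the shut fingers; the grasp point (between the pads) lies 19 mm behind it (manip.grip_depth is the distance from the TCP to the grasp point, in m); z points along the fingers, y is the line along which they close (so a half turn about z gives the same grasp; the last joint's range is limited). The gripper opens to 92 mm and grips with 3 to 60 N. Pads are 19 mm wide; open, the fingers measure 130 mm over their backs; the gripper's body (75 mm by 190 mm) begins 47 mm behind the grasp point.
Start: joints at [1.532, 0.501, -0.427, 1.55, 0.221, 1.138, -0.21], TCP at [0.193, -0.621, 0.227] pointing down, gripper open.
Joint ranges: [-2.88, 2.88], [-0.31, 2.03], [-1.54, 1.56], [0.2, 2.42], [-1.41, 4.55], [0.19, 2.02], [-2.57, 2.57]. Speed limits (rad/s): [2.57, 2.57, 3.14, 3.14, 3.14, 3.14, 3.14].

### API

Orientations are given as a unit quaternion [x, y, z, w].
In Python, from bench import manip, effector, viewer gives the robot as it stands. Calls block until the motion is done:
- manip.move_pose(position, orientation): joint-space move of the TCP to a pose.
- manip.servo_line(position, ori=None, vel=0.15): straight line of the TCP; ori=None keeps the orientation; vel is the mean speed in m/s.
- manip.movej(angles): joint-space move.
- effector.open_jaws() and effector.close(f_grip=None): open the fingers fully, or close them until they stop; f_grip is the grip in N (None keeps the last).
- manip.sleep(seconds).
- manip.solve_ik(position, orientation): joint angles nearest the present ones, or None.
- viewer.get_image(name): name is "scene" or "top" or "wrist"; returns the picture (480x640x3 uint8, red, green, blue); there is no depth.
- viewer.get_calibration(name): a dict with "vfov" (degrees; the focal length in pixels is half the picture's height over the tangent of half this angle, whatever the lens; pixels are square), "cx", "cy" (the principal point, pixels), "eye" and "attitude" of the camera in the world. Camera axes: x right, y down, z forward; pixel columns grow to the right and rows downward; lengths in m; the calibration is good to about 2 mm. The wrist camera is an equidistant fisheye: a pixel r from the principal point sees the ray r / f radians off the axis. A picture is of the moment at which its call begins: read the wrist's pose just before it. get_calibration takes no time and is no camera call; for the wrist camera it gives the pose at the moment of the call.
A pose or a line that the arm cannot do raises manip.PlanningError and nothing moves.
- manip.hand_in(): hands the job in; it is judged then, once.
Readings, each from a call of its own:
- manip.current_clock(): time.
- manip.current_q(): joint angles.
- manip.current_joint_velocities(): joint speeds.
- manip.current_tau(): joint torques, N m.
- manip.current_tool_pos(): TCP position.
- manip.current_tcp_rot(): TCP orientation.
- manip.current_force(): force on the tool from outside, world axes, zero at the start.
- manip.current_wrist_torque(): the same for the moment, N m.
- manip.current_finger_gap(): finger opening in m.
- manip.current_gripper_force(): force on a finger pad.
Only numpy, scipy, OpenCV 4.12 (cv2) and the standard library are available. Lean on these libraries where they do the work, as an engineer would, in place of code of your own. Each camera call takes 0.05 s, during which the arm holds its last target. There are 200 camera calls.

## Working session

There is one attempt and no reset: what is moved stays moved. The work goes in short steps, each a Python script; the robot and the scene stay as the last script left them, time stands still between calls to the robot, and variables do not carry over. Pictures are saved under pics/ and viewed, at most 14 in all, crops included, and the job is handed in when it is done.

```bash
mkdir -p pics; ls; python3 - <<'E'
from bench import manip, effector, viewer
import cv2
for n in ("scene","top"):
    cv2.imwrite(f"pics/{n}0.png",viewer.get_image(n)[:,:,::-1]); print(n,viewer.get_calibration(n))
print(viewer.get_calibration("wrist"),manip.current_tool_pos(),manip.current_tcp_rot(),manip.current_clock(),manip.grip_depth)
E
```

```text
pics
scene {'vfov': 45.27152269639932, 'cx': 312.37808404416353, 'cy': 238.30790051857127, 'eye': array([1.44634191, 0.12885472, 1.14962143]), 'attitude': array([ 0.60817115,  0.70798592, -0.26666284, -0.24036373])}
top {'vfov': 45.761183887767565, 'cx': 322.0842572493176, 'cy': 232.73199414881657, 'eye': array([0.2627336 , 0.01749748, 1.96148421]), 'attitude': array([ 0.71606734, -0.69557142,  0.0468809 , -0.03507327])}
{'vfov': 65.70646984690485, 'cx': 315.99746547088387, 'cy': 236.9617370964323, 'eye': array([ 0.25935317, -0.60004422,  0.38339459]), 'attitude': array([ 0.79868071, -0.58742017, -0.07791754,  0.10476416])} [ 0.1930281  -0.62001071  0.22576187] [ 9.88627852e-01  1.50380142e-01 -7.96035244e-05 -8.81641852e-04] 0.1 0.0188
```

View pics/scene0.png

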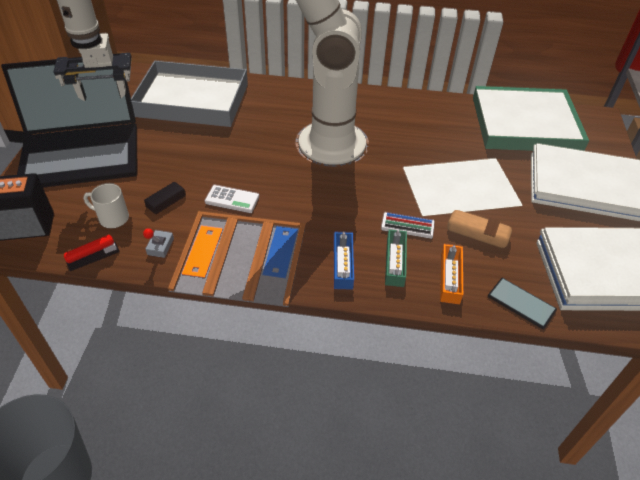

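View pics/top0.png

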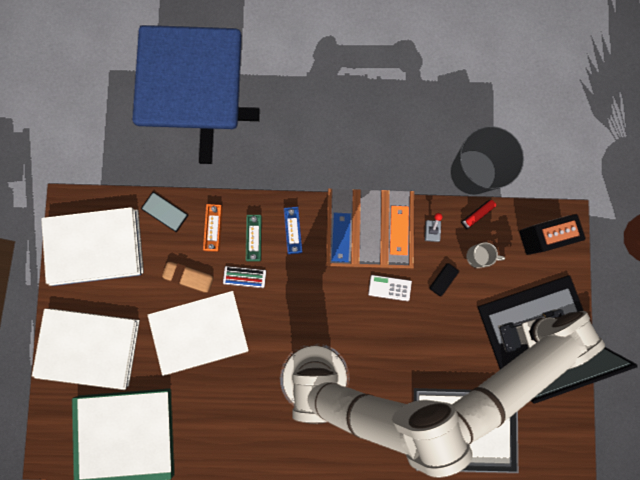

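The orange plate is in the tray's right lane (top 399,230) and the blue one in the left lane (342,237). There is no green plate. The boxes are at blue (292,230), green (254,238) and orange (212,228). The switch base is at (433,230), with the knob at (438,216), so it's on.

```bash
cat > h.py <<'E'
from bench import manip, effector, viewer
import numpy as np, cv2
from scipy.spatial.transform import Rotation as R
def ray(n,c,uv):
    f=240/np.tan(np.radians(c["vfov"])/2)
    p=(np.asarray(uv,float).reshape(-1,2)-[c["cx"],c["cy"]])/f
    if n=="wrist":
        r=np.linalg.norm(p,axis=1,keepdims=True)+1e-12
        d=np.hstack([p/r*np.sin(r),np.cos(r)])
    else: d=np.hstack([p,np.ones((len(p),1))])
    return R.from_quat(c["attitude"]).apply(d)
def at_z(n,c,uv,z):
    d=ray(n,c,uv); e=np.asarray(c["eye"]); return e+d*((z-e[2])/d[:,2])[:,None]
def project(n,c,P):
    f=240/np.tan(np.radians(c["vfov"])/2)
    q=R.from_quat(c["attitude"]).inv().apply(np.asarray(P,float).reshape(-1,3)-c["eye"])
    if n=="wrist":
        s=np.linalg.norm(q[:,:2],axis=1); q2=q[:,:2]/(s[:,None]+1e-12)*np.arctan2(s,q[:,2])[:,None]
    else: q2=q[:,:2]/q[:,2:]
    return q2*f+[c["cx"],c["cy"]]
def down(yaw):  # tool pointing down, tool x axis at yaw in the world, y = closing line
    return (R.from_euler("z",yaw)*R.from_euler("x",np.pi)).as_quat()
def snap(n,name):
    c=viewer.get_calibration(n); im=viewer.get_image(n)[:,:,::-1].copy(); cv2.imwrite(f"pics/{name}.png",im); return c,im
HUE=dict(orange=(8,17),blue=(105,122),green=(65,90),red=(0,4))
def mask(im,col,s=120,v=50):
    h=cv2.cvtColor(im,cv2.COLOR_BGR2HSV); a,b=HUE[col]
    m=cv2.inRange(h,(a,s,v),(b,255,255))
    if col=="red": m|=cv2.inRange(h,(176,s,v),(180,255,255))
    return m
E
python3 - <<'E'
from h import *
for n in("top",):
    c=viewer.get_calibration(n)
    for k,uv,z in [("orange pl",(399,230),.006),("blue pl",(342,237),.006),("boxb",(292,230),.03),("boxg",(254,238),.03),("boxo",(212,228),.03),("switch",(433,230),.015),("knob",(438,216),.09),("tray c",(371,228),.01),("tray bl",(333,265),.01),("tray fl",(330,190),.01),("tray br",(411,265),.01),("tray fr",(413,191),.01),("stapler",(479,213),.03),("mug",(483,254),.05)]:
        print(k,at_z(n,c,uv,z)[0].round(3))
for p in [(.55,0,.40),(.55,.15,.4)]:
  for y in (0,np.pi/2,-np.pi/2,np.pi):
    print(p,y,manip.solve_ik(p,down(y)))
E
```

```text
orange pl [ 0.509 -0.279  0.006]
blue pl [ 0.478 -0.081  0.006]
boxb [0.495 0.091 0.03 ]
boxg [0.463 0.22  0.03 ]
boxo [0.493 0.364 0.03 ]
switch [ 0.511 -0.395  0.015]
knob [ 0.549 -0.396  0.09 ]
tray c [ 0.512 -0.181  0.01 ]
tray bl [ 0.38  -0.053  0.01 ]
tray fl [ 0.641 -0.035  0.01 ]
tray br [ 0.388 -0.321  0.01 ]
tray fr [ 0.647 -0.326  0.01 ]
stapler [ 0.573 -0.551  0.03 ]
mug [ 0.43  -0.558  0.05 ]
(0.55, 0, 0.4) 0 [ 0.8824034   0.38253792 -1.2304789   1.54597525  0.36151968  1.46908963
 -1.9329475 ]
(0.55, 0, 0.4) 1.5707963267948966 [ 0.9612992   0.51622492 -1.45163447  1.54444529  0.51256429  1.53504438
 -0.49279991]
(0.55, 0, 0.4) -1.5707963267948966 None
(0.55, 0, 0.4) 3.141592653589793 [ 0.82912162  0.33852831 -1.12947145  1.54713221  0.30725858  1.45101664
  1.2555307 ]
(0.55, 0.15, 0.4) 0 [-0.14341556  0.21720827 -0.2066251   1.52053321  0.04481623  1.40849215
 -1.92336097]
(0.55, 0.15, 0.4) 1.5707963267948966 [ 0.59788614  0.47269365 -1.29457234  1.49816757  0.45426026  1.51152899
 -0.69359143]
(0.55, 0.15, 0.4) -1.5707963267948966 [ 0.59788614  0.47269365 -1.29457234  1.49816757  0.45426026  1.51152899
  2.44800123]
(0.55, 0.15, 0.4) 3.141592653589793 [ 0.59788614  0.47269365 -1.29457234  1.49816757  0.45426026  1.51152899
  0.8772049 ]
```

```bash
python3 - <<'E'
from h import *
d=down(np.pi)
c=viewer.get_calibration("wrist"); print("axis",R.from_quat(c["attitude"]).apply([0,0,1]))
for p,n in [((.57,-.27,.33),"wA"),((.57,.22,.33),"wB")]:
    manip.move_pose(p,d); c,im=snap("wrist",n); print(manip.current_q().round(2),manip.current_clock(),c["eye"].round(3),R.from_quat(c["attitude"]).apply([0,0,1]).round(3)); np.save(f"pics/{n}.npy",c,allow_pickle=True)
E
```

```text
axis [-0.24754364 -0.07580556 -0.96590665]
[ 1.13  0.59 -1.12  1.46  0.53  1.42  1.57] 2.05 [ 0.5   -0.271  0.487] [ 0.257 -0.001 -0.966]
[ 0.39  0.58 -1.2   1.51  0.54  1.42  0.73] 3.8833 [0.502 0.218 0.487] [ 0.258 -0.002 -0.966]
```

View pics/wA.png

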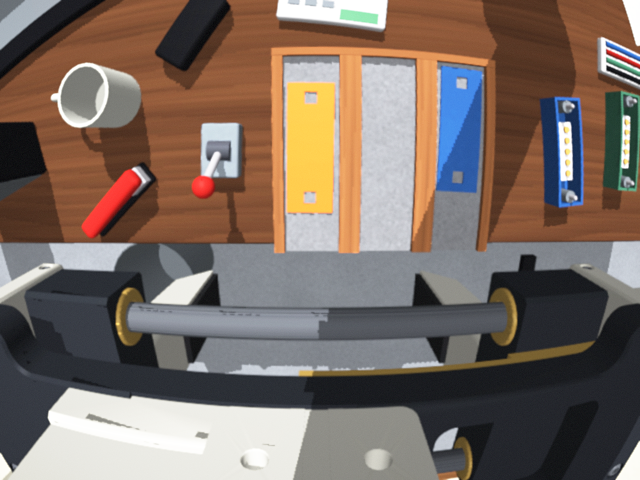

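View pics/wB.png

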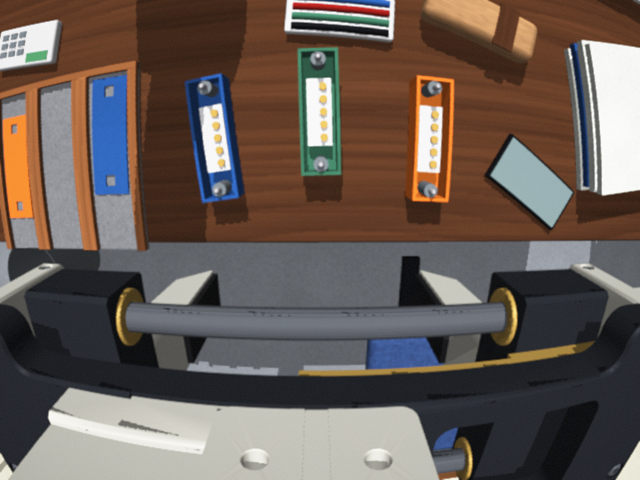

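wA shows the orange plate holes at (311,98) and (310,197), the blue plate holes at (461,84) and (458,177), the switch base top at (201–241, 124–178), and the knob at (203,187). The tray's front edge is near row 251. In wB the pin pairs are blue (205,86)/(220,187), green (318,58)/(320,165) and orange (435,88)/(430,189).

```bash
python3 - <<'E'
from h import *
C={n:np.load(f"pics/{n}.npy",allow_pickle=True).item() for n in("wA","wB")}
def pr(l,n,uv,z):
    P=at_z("wrist",C[n],uv,z); print(l,P.round(4)[:,:2].tolist(),"len",np.linalg.norm(P[1]-P[0]).round(4),"mid",P.mean(0).round(4)[:2],"yaw",np.arctan2(*(P[1]-P[0])[[1,0]]).round(3))
pr("orange","wA",[(311,98),(310,197)],.007)
pr("blue","wA",[(461,84),(458,177)],.007)
pr("ribfront","wA",[(275,252),(483,250)],.014)
pr("ribback","wA",[(275,49),(494,61)],.014)
pr("lanes front floor","wA",[(312,251),(458,249)],.004)
pr("base diag","wA",[(201,124),(241,178)],.025); pr("knob","wA",[(203,187),(203,187)],.092)
for k,uv in dict(blue=[(205,86),(220,187)],green=[(318,58),(320,165)],orange=[(435,88),(430,189)]).items(): pr("pins "+k,"wB",uv,.05)
# rim mask: rect on the rim plane
for k in("blue","orange"):
    im=cv2.imread("pics/wB.png"); m=mask(im,k); m[:,:160]=0; m[240:]=0
    n,lab,st,ce=cv2.connectedComponentsWithStats(m); i=1+np.argmax(st[1:,4])
    P=at_z("wrist",C["wB"],np.argwhere(lab==i)[:,::-1],.04)[:,:2]
    print(k,st[i],[np.round(v,4) for v in cv2.minAreaRect(P.astype(np.float32)*1)])
im=cv2.imread("pics/wA.png")
for k in("blue","orange"):
    m=mask(im,k,150); m[230:]=0;m[:,500:]=0
    for a in (m,):
        n,lab,st,ce=cv2.connectedComponentsWithStats(a); 
        for i in np.argsort(-st[1:,4])[:2]+1:
            P=at_z("wrist",C["wA"],np.argwhere(lab==i)[:,::-1],.007)[:,:2]
            print("plate",k,st[i],[np.round(v,4) for v in cv2.minAreaRect(P.astype(np.float32))])
E
```

```text
orange [[0.4454, -0.278], [0.5741, -0.2798]] len 0.1287 mid [ 0.5098 -0.2789] yaw -0.014
blue [[0.4169, -0.0778], [0.5442, -0.0792]] len 0.1274 mid [ 0.4806 -0.0785] yaw -0.011
ribfront [[0.647, -0.327], [0.6459, -0.0336]] len 0.2934 mid [ 0.6464 -0.1803] yaw 1.574
ribback [[0.3805, -0.3233], [0.3795, -0.0298]] len 0.2935 mid [ 0.38   -0.1766] yaw 1.575
lanes front floor [[0.6486, -0.2775], [0.647, -0.0693]] len 0.2082 mid [ 0.6478 -0.1734] yaw 1.578
base diag [[0.4751, -0.4172], [0.5462, -0.3665]] len 0.0873 mid [ 0.5106 -0.3919] yaw 0.62
knob [[0.5483, -0.3964], [0.5483, -0.3964]] len 0.0 mid [ 0.5483 -0.3964] yaw 0.0
pins blue [[0.4319, 0.0855], [0.5557, 0.1014]] len 0.1248 mid [0.4938 0.0935] yaw 0.128
pins green [[0.4036, 0.2202], [0.5311, 0.2223]] len 0.1276 mid [0.4674 0.2212] yaw 0.016
pins orange [[0.4343, 0.3602], [0.5581, 0.3567]] len 0.1239 mid [0.4962 0.3584] yaw -0.028
blue [ 185   73   59  130 3144] [array([0.4952, 0.0921]), array([0.1564, 0.0559]), np.float64(6.6173)]
orange [  160     0   480   240 82793] [array([0.4231, 0.3885]), array([0.7551, 0.4031]), np.float64(89.8308)]
plate blue [ 437   66   45  126 4572] [array([ 0.4789, -0.0787]), array([0.0592, 0.1685]), np.float64(88.7391)]
plate orange [    0     0   500   230 42695] [array([ 0.4465, -0.4058]), array([0.7994, 0.3403]), np.float64(89.6128)]
plate orange [340 184   4  46  67] [array([ 0.5871, -0.2393]), array([0.0039, 0.0602]), np.float64(87.3289)]
```

```bash
cat >> h.py <<'E'
def push(target,vel,fmax,step=.004,axis=0):
    """line in small steps, stops when the force along axis has changed by fmax"""
    p=np.array(manip.current_tool_pos()); t=np.array(target,float); f0=np.array(manip.current_force())
    n=max(1,int(np.ceil(np.linalg.norm(t-p)/step)))
    for i in range(1,n+1):
        manip.servo_line((p+(t-p)*i/n).tolist(),vel=vel)
        f=np.array(manip.current_force())-f0
        if abs(f[axis])>fmax: break
    return manip.current_tool_pos().round(4),f.round(2)
E
python3 - <<'E'
from h import *
d=down(np.pi); y=-.394
effector.close(f_grip=20)
manip.move_pose([.60,y,.20],d); manip.servo_line([.60,y,.083],vel=.2)
print(push([.49,y,.083],.08,12))
manip.servo_line([.53,y,.083],vel=.2); manip.servo_line([.53,y,.33],vel=.4)
c,im=snap("top","t1"); print(manip.current_clock())
cv2.imwrite("pics/t1c.png",cv2.resize(im[170:280,300:520],None,fx=3,fy=3))
E
```

```text
(array([ 0.4945, -0.3937,  0.0838]), array([13.06, -0.83, -8.33]))
16.4667
```

View pics/t1c.png

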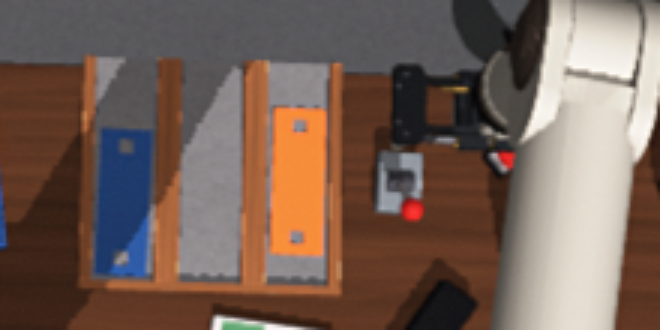

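The lever now leans towards the robot (knob at crop 412,210), so it's off. Next I push the orange plate out from behind its rear edge.

```bash
python3 - <<'E'
from h import *
d=down(np.pi); y=-.279
manip.move_pose([.407,y,.12],d); manip.servo_line([.407,y,.03],vel=.2)
print(push([.407,y,.0055],.05,5,axis=2))
print(push([.5185,y,.0055],.1,20,step=.02))
manip.servo_line([.50,y,.0055],vel=.2); manip.servo_line([.50,y,.15],vel=.3)
# blue: press and drag
y=-.0785
manip.move_pose([.455,y,.10],d); manip.servo_line([.455,y,.02],vel=.2)
print(push([.455,y,-.004],.03,8,step=.001,axis=2))
p=np.array(manip.current_tool_pos())
print(push(p+[.137,0,0],.1,60,step=.03))
print(manip.current_force())
p=np.array(manip.current_tool_pos()); manip.servo_line(p+[0,0,.25],vel=.3)
manip.move_pose([.57,-.18,.33],d)
c,im=snap("wrist","w2"); np.save("pics/w2.npy",c,allow_pickle=True); print(manip.current_clock())
E
```

```text
(array([ 0.4068, -0.2789,  0.0053]), array([ 0.2 , -0.53, -0.54]))
(array([ 0.5185, -0.2787,  0.0055]), array([ 0.2 ,  0.4 , -0.52]))
(array([ 0.4555, -0.0787,  0.0072]), array([-7.28, -0.88, 21.34]))
(array([ 0.5928, -0.0787,  0.0074]), array([  8.58,   1.3 , -17.59]))
[1.82127738 0.59984565 4.79643368]
31.6417
```

View pics/w2.png

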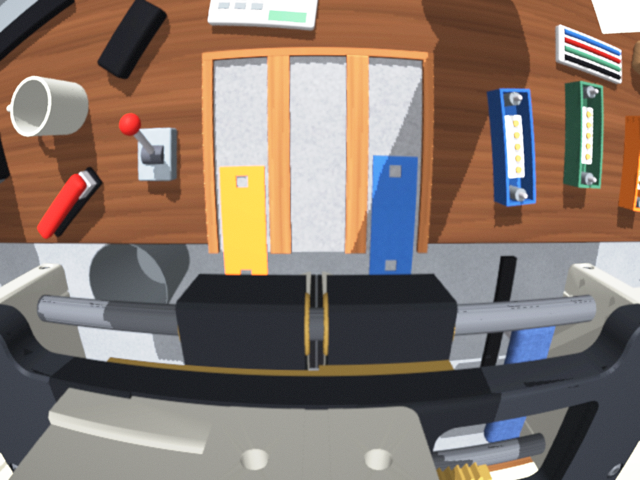

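Both plates now overhang the front edge. Orange's rear edge runs (221,167)–(266,166) with its rear hole at (242,182); blue's rear edge runs (373,157)–(416,156) with holes at (395,171) and (391,265).

```bash
python3 - <<'E'
from h import *
c=np.load("pics/w2.npy",allow_pickle=True).item()
print(at_z("wrist",c,[(221,167),(266,166),(242,182),(245,273),(373,157),(416,156),(395,171),(391,265)],.007)[:,:2].round(4))
for x in(.70,.68):
  for y in(-.28,-.08): print(manip.solve_ik([x,y,-.013],down(np.pi)) is not None)
E
```

```text
[[ 0.532  -0.3053]
 [ 0.5323 -0.2452]
 [ 0.5526 -0.2775]
 [ 0.6789 -0.2795]
 [ 0.5205 -0.107 ]
 [ 0.5175 -0.0495]
 [ 0.5381 -0.0774]
 [ 0.6674 -0.077 ]]
True
True
True
True
```

```bash
python3 - <<'E'
from h import *
d=down(np.pi); ims=[]
for k,x,y in(("blue",.56,.091),("orange",.56,.358)):
    manip.move_pose([x,y,.15],d); c,im=snap("wrist","b_"+k); np.save(f"pics/b_{k}.npy",c,allow_pickle=True); ims.append(im[0:280,220:420])
cv2.imwrite("pics/boxes.png",cv2.resize(np.hstack(ims),None,fx=2,fy=2)); print(manip.current_clock())
E
```

```text
34.0167
```

View pics/boxes.png

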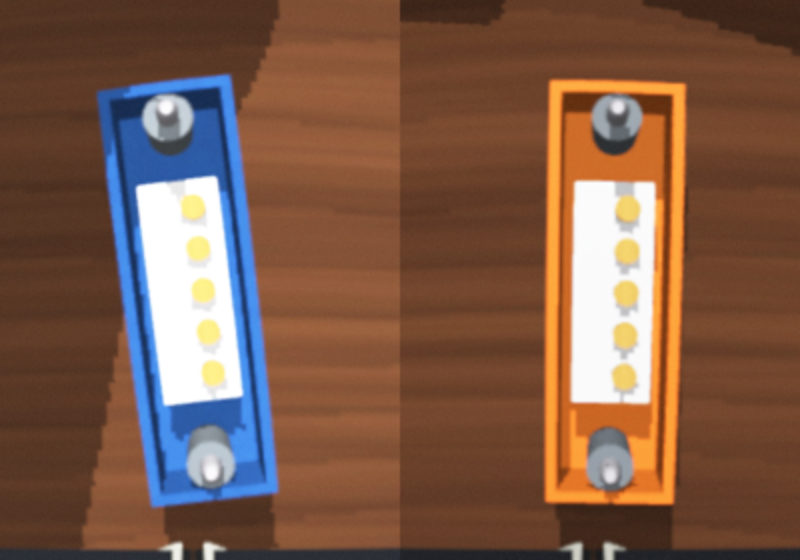

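Crop pixels: the blue pin tips are at (168,105) and (210,474), the orange ones at (618,104) and (609,474). Rim corners are blue (98,92)…(277,490) and orange (550,80)…(674,503).

```bash
python3 - <<'E'
from h import *
for k,pins,cor in(("blue",[(168,105),(210,474)],[(98,92),(231,75),(152,506),(277,490)]),("orange",[(218,104),(209,474)],[(150,80),(286,84),(145,502),(274,503)])):
    c=np.load(f"pics/b_{k}.npy",allow_pickle=True).item(); f=lambda a:np.array(a)/2+[220,0]
    P=at_z("wrist",c,f(pins),.052); Q=at_z("wrist",c,f(cor),.04)
    v=P[1]-P[0]; w=Q[2]+Q[3]-Q[0]-Q[1]
    print(k,P.mean(0)[:2].round(4),np.linalg.norm(v).round(4),np.arctan2(v[1],v[0]).round(3),"rim",Q.mean(0)[:2].round(4),np.linalg.norm(w/2).round(4),np.arctan2(w[1],w[0]).round(3))
E
```

```text
blue [0.4953 0.0887] 0.1306 0.111 rim [0.4958 0.0888] 0.155 0.118
orange [0.4955 0.3626] 0.1299 -0.023 rim [0.4968 0.3631] 0.1559 -0.019
```

```bash
cat >> h.py <<'E'
def grasp(x,y,name):
    d=down(np.pi); effector.open_jaws()
    manip.move_pose([x,y,.12],d); manip.servo_line([x,y,-.0133],vel=.15)
    effector.close(f_grip=40); print("gap",manip.current_finger_gap())
    manip.servo_line([x,y,.03],vel=.08); manip.servo_line([x,y,.20],vel=.25); manip.sleep(.3)
    c,im=snap("wrist",name); c["tcp"]=manip.current_tool_pos(); np.save(f"pics/{name}.npy",c,allow_pickle=True)
    print("gap",manip.current_finger_gap(),c["tcp"],manip.current_clock())
E
python3 - <<'E'
from h import *
grasp(.672,-.279,"g_orange")
E
```

```text
gap 0.05852915238893501
gap 0.05839668855675541 [ 0.67162078 -0.27882634  0.19884054] 41.3417
```

View pics/g_orange.png

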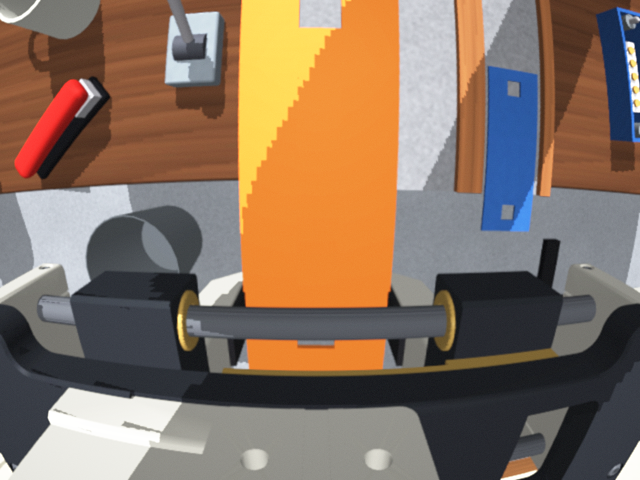

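The orange plate is held. Its rear hole is at (321,13) with the lower edge on row 27, spanning columns 300–342. I'll check tilt from its width and position.

```bash
python3 - <<'E'
from h import *
c=np.load("pics/g_orange.npy",allow_pickle=True).item(); t=np.array(c["tcp"])
uv=[(300,27),(341,27),(238,150),(400,150),(239,30),(399,30)]
for dz in(-.012,-.006,0,.006):
    P=at_z("wrist",c,uv,t[2]+.0188+dz); print(dz,(P-t)[:,:2].round(4).tolist(),"hole w",(P[1,1]-P[0,1]).round(4),"w150",(P[3,1]-P[2,1]).round(4),"w30",(P[5,1]-P[4,1]).round(4))
E
```

```text
-0.012 [[-0.1167, -0.0069], [-0.1168, 0.0096], [-0.0658, -0.0322], [-0.0659, 0.0339], [-0.1165, -0.0319], [-0.1168, 0.0335]] hole w 0.0165 w150 0.0661 w30 0.0654
-0.006 [[-0.1148, -0.0067], [-0.1149, 0.0092], [-0.0659, -0.031], [-0.0661, 0.0325], [-0.1146, -0.0307], [-0.1149, 0.0321]] hole w 0.0159 w150 0.0634 w30 0.0628
0 [[-0.1129, -0.0064], [-0.113, 0.0088], [-0.0661, -0.0297], [-0.0662, 0.0311], [-0.1127, -0.0294], [-0.113, 0.0308]] hole w 0.0152 w150 0.0608 w30 0.0602
0.006 [[-0.111, -0.0062], [-0.1111, 0.0084], [-0.0662, -0.0284], [-0.0663, 0.0297], [-0.1109, -0.0281], [-0.1111, 0.0294]] hole w 0.0146 w150 0.0582 w30 0.0576
```

```bash
cat >> h.py <<'E'
def place(seat,yaw,off,name):
    q=down(np.pi+yaw); s=np.array(seat)+R.from_euler("z",yaw).apply([off,0,0])[:2]
    P=lambda z:[s[0],s[1],z]
    p=manip.current_tool_pos(); manip.servo_line(P(.20),ori=q,vel=.3)
    manip.servo_line(P(.055),vel=.2); manip.sleep(.2)
    print("low",manip.current_tool_pos().round(4))
    print("touch",push(P(.0225),.04,6,step=.003,axis=2))
    snap("scene",name)
    print(manip.current_clock())
E
python3 - <<'E'
from h import *
place([.4958,.3628],-.021,.056,"p_orange")
im=cv2.imread("pics/p_orange.png"); cv2.imwrite("pics/p_orange_c.png",cv2.resize(im[200:330,310:530],None,fx=3,fy=3))
E
```

```text
low [0.5526 0.3623 0.0566]
touch (array([0.5521, 0.362 , 0.0229]), array([0.31, 1.16, 2.02]))
47.7917
```

View pics/p_orange_c.png

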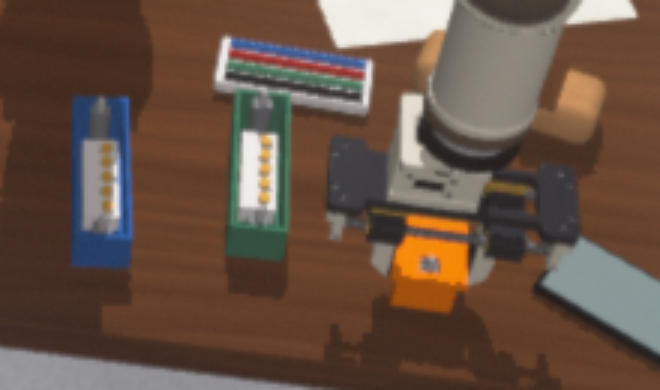

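The orange plate went right down to z 0.0229 with only 2 N, and its front pin shows in the hole (crop 430,264). I'll release it and check both plates.

```bash
python3 - <<'E'
from h import *
effector.open_jaws(); manip.sleep(.2)
p=np.array(manip.current_tool_pos()); manip.servo_line(p+[0,0,.15],vel=.2)
c,a=snap("wrist","r_orange"); np.save("pics/r_orange.npy",c,allow_pickle=True)
manip.move_pose([.58,-.06,.33],down(np.pi)); c,b=snap("wrist","w3"); np.save("pics/w3.npy",c,allow_pickle=True); print(manip.current_clock())
cv2.imwrite("pics/c3.png",np.hstack([a[0:300,180:460],b[0:300,150:650]]))
E
```

```text
51.375
```

View pics/c3.png

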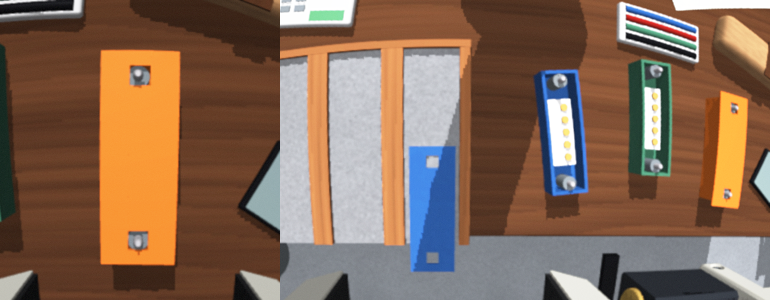

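The orange plate is seated, with both pins through at crop (139,75) and (138,241). The blue plate still overhangs, its holes at w3 (302,162) and (302,257).

```bash
python3 - <<'E'
from h import *
c=np.load("pics/w3.npy",allow_pickle=True).item()
P=at_z("wrist",c,[(302,162),(302,257)],.007)[:,:2]; m=P.mean(0); print(P.round(4),m)
grasp(.670,m[1],"g_blue")
c=np.load("pics/g_blue.npy",allow_pickle=True).item(); im=cv2.imread("pics/g_blue.png")
cv2.imwrite("pics/g_blue_c.png",cv2.resize(im[0:300,180:460],None,fx=2,fy=2))
E
```

```text
[[ 0.539  -0.077 ]
 [ 0.667  -0.0777]] [ 0.60304406 -0.07735768]
gap 0.05873331499927634
gap 0.05830217338451878 [ 0.66957635 -0.07727     0.1989511 ] 56.0667
```

View pics/g_blue_c.png

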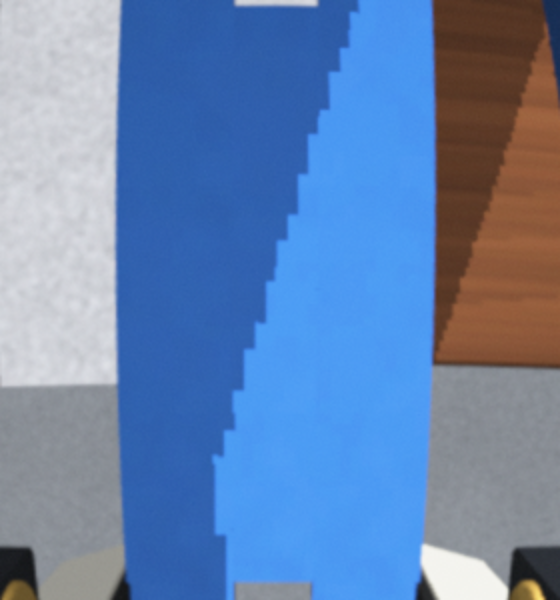

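The blue plate is held level, with its rear hole's lower edge at (297–340, row 3) and its front hole's upper edge at row 291.

```bash
python3 - <<'E'
from h import *
c=np.load("pics/g_blue.npy",allow_pickle=True).item(); t=np.array(c["tcp"])
P=at_z("wrist",c,[(297.5,3),(339.5,3),(316.5,291)],t[2]+.0203)-t; print(P[:,:2].round(4))
off=-(P[0,0]-.008+.065); off2=-(P[2,0]+.008-.065) if False else None
print("off",off)
off=float(np.clip(off,.060,.070))
place([.4955,.0888],.115,off,"p_blue")
E
```

```text
[[-0.1224 -0.0074]
 [-0.1224  0.0082]
 [-0.0104 -0.0002]]
off 0.06538701777036776
low [0.5615 0.0964 0.0563]
touch (array([0.5609, 0.0965, 0.0228]), array([ 0.6 , -0.32,  3.57]))
61.025
```

```bash
python3 - <<'E'
from h import *
effector.open_jaws(); manip.sleep(.2)
p=np.array(manip.current_tool_pos()); manip.servo_line(p+[0,0,.15],vel=.2)
manip.move_pose([.57,.22,.33],down(np.pi)); manip.sleep(.3); c,b=snap("wrist","w4"); np.save("pics/w4.npy",c,allow_pickle=True); print(manip.current_clock())
t=viewer.get_image("top")[:,:,::-1]
cv2.imwrite("pics/c4.png",np.hstack([b[0:260,150:500],cv2.resize(t[180:300,300:500],None,fx=2.15,fy=2.15)[:260]]))
E
```

```text
64.025Traceback (most recent call last):
  File "<stdin>", line 6, in <module>
    return _nx.concatenate(arrs, 1, dtype=dtype, casting=casting)
           ~~~~~~~~~~~~~~~^^^^^^^^^^^^^^^^^^^^^^^^^^^^^^^^^^^^^^^
ValueError: all the input array dimensions except for the concatenation axis must match exactly, but along dimension 0, the array at index 0 has size 260 and the array at index 1 has size 258
```

```bash
python3 - <<'E'
import cv2
b=cv2.imread("pics/w4.png"); cv2.imwrite("pics/c4.png",cv2.resize(b[0:260,150:500],None,fx=2,fy=2))
E
```

```text
(no output)
```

View pics/c4.png

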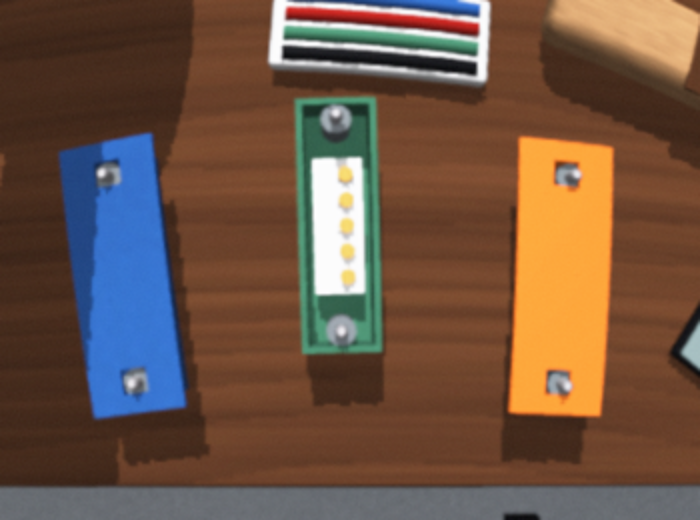

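Both plates are seated with their pins through: blue at crop (108,174) and (136,381), orange at (568,175) and (559,382). Now the switch goes back on.

```bash
python3 - <<'E'
from h import *
d=down(np.pi); y=-.394
effector.close(f_grip=20)
manip.move_pose([.435,y,.20],d); manip.servo_line([.435,y,.083],vel=.2)
print(push([.545,y,.083],.08,12))
manip.servo_line([.50,y,.083],vel=.2); manip.servo_line([.47,y,.30],vel=.4); manip.sleep(.3)
c,im=snap("wrist","w5"); c2,b=snap("scene","s5"); print(manip.current_clock())
cv2.imwrite("pics/c5.png",np.hstack([im[0:300,150:470],b[190:490,100:500]]) if b.shape[0]>=490 else np.hstack([im[0:290,150:470],b[190:480,100:500]]))
E
```

```text
(array([ 0.5255, -0.3943,  0.0827]), array([-12.02,   2.32,   5.18]))
75.9417
```

View pics/c5.png

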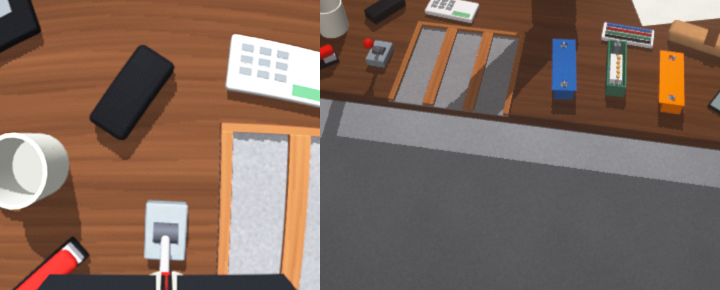

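The lever leans away from the robot again (stem at crop 165,250), pushed to its stop at the x I expected for ON. Both plates are still seated, so I'll hand in.

```bash
python3 -c "
from bench import manip
print(manip.hand_in())"
```

```text
the job is handed in; nothing more can be done
None
```

I handed the job in at about 76 s: switch turned off, the orange and blue plates seated on their boxes with both pins through (there was no green plate), and the switch pushed back on to its stop; the hand-in returned no verdict.

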